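Clear the measuring stage and hover the sensor head over its window

TASK

Take the scraper block and wipe the three loose ceramic chips off the top of the measuring stage into its catch tray, never touching them with the fingers or the sensor head, then stand the block back upright on the deck. After that pick up the sensor head, lift it over the light shield without bumping the shield, and finish while still holding it motionless about 10 mm above the stage's window: centred, level, long sides parallel to the window's long sides, never touching the stage. Leave the battery and the switch box where they are.

Things in the scene. Friction and masses are not known exactly. Their poses are not given: they have to be found in the camera images.
- stage: Fixed stage: grey block with a dark metal top plate, 140 x 130 x 40 mm (x, y, z), flat top 40 mm above the deck. Origin: centre of its underside, deck height. Its -x side faces the robot (yaw within 0.3 rad); there an open catch tray 130 mm wide adjoins it, stage x -70 to -150 mm, floor 4 mm thick, walls 4 mm thick and 24 mm high; chips pushed over the top's -x edge fall into it. +x side open.
- window (a point): Centre of the black glass window, flush in the stage's top plate (40 mm above the deck) at the middle of the plate; 28 mm along x by 64 mm along y inside a bright metal frame 36 x 72 mm. Axes parallel to the stage's: x runs across the window, y along its long side, z up.
- shield: Fixed light shield: two black upright panels, one each side of the stage, turned with it. Origin as the stage's (deck height). Each panel is 150 mm long in x (-75 to 75), 6 mm thick, 100 mm high, middle plane at y = +108 or -108 mm; an inward foot 5 mm high lies on the deck beside the stage. Open above and at both x ends.
- scraper: Loose scraper block, 0.18 kg, standing on the deck to one side of the shield: black rubber foot 30 x 120 x 14 mm (x, y, z) below a white plastic body 24 x 90 x 46 mm, 60 mm high in all. Origin: centre of its underside; wiping faces look to +x and -x. Yaw within 0.5 rad. Grip the white body across x (24 mm).
- head: Loose black sensor head, 0.3 kg, standing on the deck on the shield's other side: box 44 x 80 x 60 mm (x, y, z), aluminium top plate, a 12 mm connector stub 14 mm long on its +y end, 45 mm up. Origin: centre of its flat underside, the sensing face; y along the long side. Yaw within 0.5 rad. Grip it across x (44 mm).
- chip0: Loose white ceramic chip, one of three alike, 22 x 16 x 6 mm (x, y, z), 11 g, lying flat on the stage's top plate at the start, anywhere over its middle 100 x 110 mm. Origin: centre of its underside.
- chip1: Loose white ceramic chip, one of three alike, 22 x 16 x 6 mm (x, y, z), 11 g, lying flat on the stage's top plate at the start, anywhere over its middle 100 x 110 mm. Origin: centre of its underside.
- chip2: Loose white ceramic chip, one of three alike, 22 x 16 x 6 mm (x, y, z), 11 g, lying flat on the stage's top plate at the start, anywhere over its middle 100 x 110 mm. Origin: centre of its underside.
- battery: Bystander: small red battery block standing on the deck, 26 x 17 x 45 mm. Origin: centre of its underside.
- switchbox: Bystander: low black box with four small toggle switches, 50 x 75 x 30 mm (42 mm with toggles), on the deck. Origin: centre of its underside.

How it is judged:
By the outcome, as a careful person would: the job done as asked, in the order asked, and still so for the second after the job is handed in, while the arm keeps its last pose, push and grip.
It also fails if it takes over 67 s, if anything falls off the work surface, if the arm or the gripper's body presses on something with over 40 N, if the wrist force passes 120 N, or if a joint passes its speed limit or range.

ROBOT

A 6-joint arm with a two-finger parallel gripper is mounted at the origin on the work surface. World frame = base frame: x ahead of the robot, y to its left, z up, the work surface at z = 0. Lengths are in mm, angles in rad, forces in N, time in s.
With the tool pointing down it reaches from about 275 to 1000 mm from the base axis. Payload 8.4 kg.
Tool frame: the origin (TCP) lies at the very end of the fingers, on their centre line; the grasp point (between the pads) lies 19 mm behind it; z points along the fingers, y is the direction in which the jaws open and shut (so a half turn about z gives the same grasp; the last joint's range is limited). The gripper opens to 85 mm and grips with 20 to 120 N. Pads are 22 mm wide; open, the fingers measure 114 mm over their backs; the gripper's body (76 mm by 85 mm) begins 54 mm behind the grasp point. The pads swing forward as they close: fully open they stand 13 mm farther back than shut.
Start: joints at [1.127, 0.353, 1.633, -0, 1.155, -0.002], TCP at [267.228, 564.993, 231.281] pointing down, gripper open.
Joint ranges: [-2.63, 2.63], [-0.92, 2.1], [0.06, 2.66], [-1.3, 4.44], [0, 2.69], [-3.02, 3.02]. Speed limits (rad/s): [2.22, 2.22, 2.79, 3.14, 3.14, 3.14].

INTERFACE

Orientations are given as [roll, pitch, yaw] about the fixed x, y, z axes, in that order (R = Rz(yaw) Ry(pitch) Rx(roll)).
In Python, from rig import r, vision gives the robot as it stands.
- The arm moves only by the tool move_arm, never from a script. Its argument "series" is text: rows parted by semicolons, each of 7 numbers parted by spaces: the closure, from -1 (fully open) to 1 (shut), then the shift along the tool's x, y, z in units of 40 mm (1.0 is 40 mm), then the turn, a rotation vector about the tool's x, y, z in degrees. In form: grip tx ty tz ax ay az; .... A call has 1 to 20 rows; each row shifts and turns the pose as measured when the row begins, along the tool's axes as they then stand; what a row does not reach is not made up. A row lasts 1/8 s, in which the tool goes at most 62.5 mm and 10.7 degrees, less where a joint would pass 70% of its speed; a pose out of reach is approached as far as the arm can. A call is refused whole if a number of a shift passes 1 or a number of a turn 10.7, either way. A call with a gripper value outside its range is refused whole. The fingers move at their own pace and stop on an object; "grip_force" is the grip in N (left out, the last holds). Time passes only in rows, so rows that do not move let the fingers close. It gives the time, the measured TCP pose, the force and the opening at its end, in the units of the state.
- r.sense(): the state, without advancing time (a new reading comes with each control period).
- vision.grab_frame(name): name is "scene" or "top"; returns the picture (384x512x3 uint8, red, green, blue); there is no depth.
- vision.camera_params(name): a dict with "fx", "fy", "cx", "cy" (pixels), "k1" (the pictures are not rectified: a ray, as slopes to the right and down, at radius r is drawn at 1 + k1 r^2 times it, then the intrinsics apply), "position" and "rotation" of the camera in the world. Camera axes: x right, y up, looking along -z (the intrinsics and any distortion apply to the point x, -y, -z); pixel columns grow to the right and rows downward; lengths in mm; the calibration is good to about 2 mm. A picture is of the moment at which its call begins. camera_params takes no time and is no camera call.
- r.sign_off(): hands the job in, once; it reports no verdict.
The state is a dict: "clock": time; "qpos": joint angles; "qvel": joint speeds; "joint_efforts": joint torques, N m; "eef_pos": TCP position; "tcp_rot": TCP orientation; "contact_force": force on the tool from outside, world axes, zero at the start; "wrist_torque": the same for the moment, N m; "opening": opening from 0.0 (shut) to 1.0 (fully open).
Only numpy, scipy, OpenCV 4.12 (cv2) and the standard library are available. Lean on these libraries where they do the work, as an engineer would, in place of code of your own. Each camera call takes 0.05 s, during which the arm holds its last target. There are 200 camera calls.

## Working session

There is one attempt and no reset: what is moved stays moved. The work goes in short steps, Python scripts to look and compute and a tool call to move; the robot and the scene stay as the last step left them, time stands still between calls to the robot, and variables do not carry over. Pictures are saved under pics/ and viewed, about 8 in all and at most 12, crops included, and the job is handed in when it is done.

Besides the shell and the picture viewer there is one more tool, called after ">>>" as name(argument=value, ...), one argument or row to a line, values as JSON. move_arm: Moves the arm, as the interface text tells. Its arguments: {"type":"object","properties":{"series":{"type":"string"},"grip_force":{"type":"number"}},"required":["series"]}

```bash
ls; mkdir -p pics; python3 - <<'E'
from rig import r, vision
import cv2,numpy as np
for n in("scene","top"):
    p=vision.camera_params(n);print(n,p)
    im=vision.grab_frame(n);cv2.imwrite(f"pics/{n}0.png",im[:,:,::-1])
a=cv2.imread("pics/scene0.png");b=cv2.imread("pics/top0.png")
print(r.sense())
E
```

```text
pics
scene {'fx': 479.9669716656642, 'fy': 479.9669716656642, 'cx': 262.231269591274, 'cy': 189.48793730351906, 'k1': 0.06584590216539374, 'position': array([1272.50709832, -588.2360775 ,  655.10870223]), 'rotation': array([ 0.99648554, -0.00383961,  0.87781736])}
top {'fx': 450.48336632224385, 'fy': 450.48336632224385, 'cx': 255.00447748543954, 'cy': 185.97522675741953, 'k1': -0.16532437568400773, 'position': array([ 333.85272627,  -22.69423295, 1248.38273491]), 'rotation': array([ 0.19752466,  0.00639953, -1.57766432])}
{'clock': 0.1, 'qpos': array([ 1.12658353e+00,  3.53611447e-01,  1.63403657e+00, -6.59233974e-06,
        1.15521016e+00, -2.36368140e-03]), 'qvel': array([ 0.00161645, -0.00152607, -0.00305584,  0.0002312 ,  0.00181267,
       -0.00070773]), 'joint_efforts': array([-1.21189038e-03, -6.06353116e+01, -3.42821324e+01, -2.00804411e-04,
        3.98071294e-03,  5.87985852e-06]), 'eef_pos': array([267.05854143, 564.60690137, 230.62634741]), 'tcp_rot': array([-3.14032712e+00,  3.03651163e-06,  2.69974620e+00]), 'contact_force': array([ 0.8806647 , -0.29841815,  0.14831431]), 'wrist_torque': array([ 0.01775546, -0.04749893,  0.08100056]), 'opening': 0.9953529915551007}
```

View pics/scene0.png

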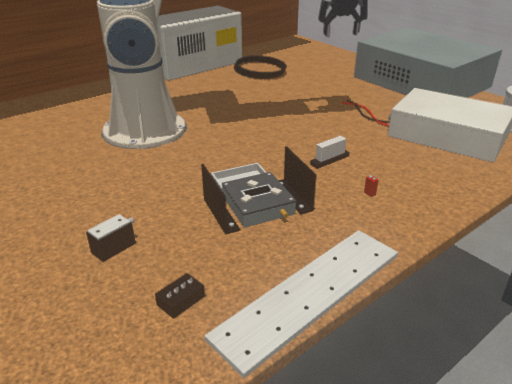

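View pics/top0.png

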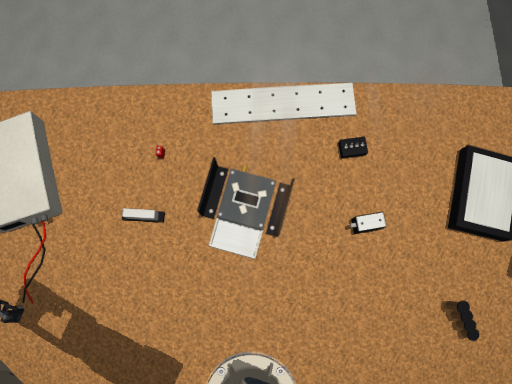

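The scene view shows the stage at about (257,195) between the panels, the scraper at (330,150), the head at (111,237), the battery at (371,186) and the switch box at (180,295). In the top view, the window is at (246,199) with chips near (235,187), (262,195) and (242,209). The scraper is at (143,215) and the head at (368,222).

```bash
cat > h.py <<'E'
import numpy as np,cv2
from scipy.spatial.transform import Rotation as Ro
from rig import r, vision
def cam(n):
    p=vision.camera_params(n)
    return p,Ro.from_euler('xyz',p['rotation']).as_matrix(),np.array(p['position'])
def ray(n,uv):
    p,R,c=cam(n);uv=np.atleast_2d(uv).astype(float)
    d=np.c_[(uv[:,0]-p['cx'])/p['fx'],(uv[:,1]-p['cy'])/p['fy']];s=d.copy()
    for _ in range(20): s=d/(1+p['k1']*(s**2).sum(1,keepdims=True))
    return c,np.c_[s[:,0],-s[:,1],-np.ones(len(s))]@R.T
def plane(n,uv,z):
    c,d=ray(n,uv); return c+d*((z-c[2])/d[:,2:])
def proj(n,P):
    p,R,c=cam(n);q=(np.atleast_2d(P)-c)@R;s=np.c_[q[:,0],-q[:,1]]/-q[:,2:]
    s=s*(1+p['k1']*(s**2).sum(1,keepdims=True));return s*p['fx']+[p['cx'],p['cy']]
def tri(uv1,uv2):  # scene,top -> point, gap
    c1,d1=ray('scene',uv1);c2,d2=ray('top',uv2);d1,d2=d1[0],d2[0]
    t=np.linalg.lstsq(np.c_[d1,-d2],c2-c1,rcond=None)[0]
    a,b=c1+d1*t[0],c2+d2*t[1];return (a+b)/2,np.linalg.norm(a-b)
def blobs(im,mask,box,amin=15):
    x0,y0,x1,y1=box;m=np.zeros(mask.shape,np.uint8);m[y0:y1,x0:x1]=mask[y0:y1,x0:x1]
    cs,_=cv2.findContours(m,cv2.RETR_EXTERNAL,cv2.CHAIN_APPROX_NONE)
    return [c for c in cs if cv2.contourArea(c)>=amin]
E
python3 - <<'E'
from h import *
S=cv2.imread('pics/scene0.png');T=cv2.imread('pics/top0.png')
def show(n,im,boxes,thr):
    w=((im.min(2)>thr)*255).astype(np.uint8)
    for k,b in boxes.items():
        for c in blobs(im,w,b): 
            (u,v),sz,a=cv2.minAreaRect(c);print(n,k,np.round([u,v,*sz,a],1),cv2.contourArea(c),cv2.boxPoints(((u,v),sz,a)).round(1).tolist())
for thr in(110,150):
  show('top',T,dict(stage=(196,155,300,260),scr=(110,200,175,230),head=(340,205,395,240)),thr)
  show('scene',S,dict(stage=(200,140,320,235),scr=(305,130,355,170),head=(80,210,140,262)),thr)
cv2.imwrite('pics/c0.png',np.hstack([cv2.resize(T[150:265,190:305],(460,460),interpolation=2)[:,:],cv2.resize(S[160:230,210:295],(340,460//1),interpolation=2)]))
cv2.imwrite('pics/c0.png',np.vstack([np.hstack([cv2.resize(T[155:260,195:300],None,fx=4,fy=4),cv2.resize(S[160:230,215:310],None,fx=4,fy=6)[:420]])]))
E
```

```text
top stage [235.3 238.   49.1  29.5  15.3] 1337.5 [[207.6999969482422, 245.6999969482422], [215.5, 217.3000030517578], [262.79998779296875, 230.1999969482422], [255.10000610351562, 258.70001220703125]]
top stage [245.8 199.4  36.9  28.7  15.9] 494.0 [[224.10000610351562, 208.1999969482422], [232.0, 180.60000610351562], [267.5, 190.6999969482422], [259.6000061035156, 218.3000030517578]]
top scr [138.1 212.9  32.2   8.8   3.6] 245.5 [[121.69999694824219, 216.1999969482422], [122.30000305175781, 207.5], [154.5, 209.5], [153.89999389648438, 218.1999969482422]]
top head [370.6 221.2  14.6  27.7  80. ] 363.0 [[355.70001220703125, 216.39999389648438], [383.0, 211.60000610351562], [385.5, 226.0], [358.29998779296875, 230.8000030517578]]
scene stage [259.3 187.6  19.6  41.   76. ] 350.0 [[237.0, 183.0], [276.79998779296875, 173.10000610351562], [281.5, 192.10000610351562], [241.8000030517578, 202.10000610351562]]
scene stage [238.5 174.7  17.   53.4  77.7] 544.0 [[210.60000610351562, 172.10000610351562], [262.79998779296875, 160.6999969482422], [266.3999938964844, 177.39999389648438], [214.199
[... 1732 characters left out ...]
47.89999389648438, 182.1999969482422], [249.1999969482422, 178.89999389648438], [257.0, 182.0], [255.6999969482422, 185.3000030517578]]
scene stage [235.7 178.1  14.4  47.   87.4] 158.5 [[211.89999389648438, 172.0], [258.8999938964844, 169.89999389648438], [259.5, 184.1999969482422], [212.60000610351562, 186.39999389648438]]
scene scr [331.1 141.2   5.   28.4  70. ] 104.0 [[316.8999938964844, 143.6999969482422], [343.5, 134.0], [345.29998779296875, 138.6999969482422], [318.6000061035156, 148.39999389648438]]
scene head [110.  224.5  12.1  44.9  61.9] 394.0 [[87.30000305175781, 229.6999969482422], [127.0, 208.60000610351562], [132.6999969482422, 219.1999969482422], [93.0, 240.39999389648438]]
```

View pics/c0.png

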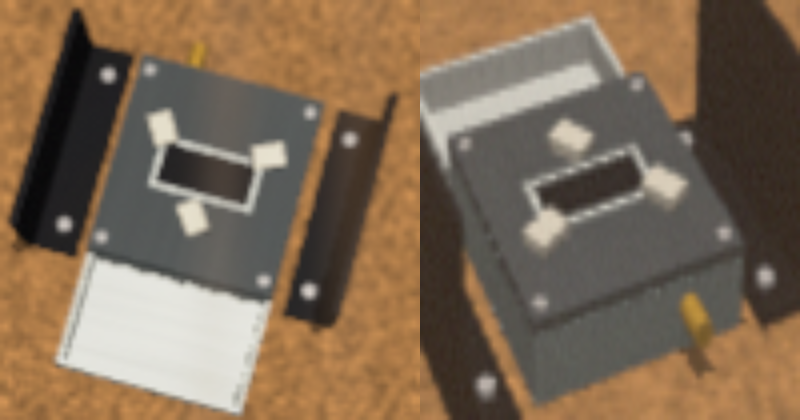

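The crop shows the window, three chips around its frame, four plate screws and the tray, all clear. The plate screws give me the stage pose.

```bash
python3 - <<'E'
from h import *
t=lambda x,y:((x+.5)/4-.5+195,(y+.5)/4-.5+155)
s=lambda x,y:((x+.5)/4-.5+215,(y+.5)/6-.5+160)
np.set_printoptions(precision=1,suppress=True)
# screws: +x+y, +x-y, -x+y, -x-y  (world x up in top; scene camera from +x,-y)
Tp=[(150,69),(310,112),(100,236),(264,281)]
Sp=[(724,233),(540,302),(637,84),(464,144)]
# in scene view: image right = +y ; near = +x
P=[]
for a,b in zip(Sp,Tp):
    p,g=tri(s(*a),t(*b));P.append(p);print('screw',p,g)
P=np.array(P);print('stage c',P.mean(0));
v=P[0]+P[1]-P[2]-P[3];w=P[0]+P[2]-P[1]-P[3];print('yaw',np.arctan2(v[1],v[0]),np.arctan2(-w[0],w[1]))
Q=plane('top',[t(*b) for b in Tp],40);print('top plane c',Q.mean(0));v=Q[0]+Q[1]-Q[2]-Q[3];w=Q[0]+Q[2]-Q[1]-Q[3];print(np.arctan2(v[1],v[0]),np.arctan2(-w[0],w[1]))
fr=[(157,136),(262,163),(251,213),(150,184)];F=plane('top',[t(*b) for b in fr],40);print('win c',F.mean(0))
ch=[(162,128),(268,154),(192,217)];print('chips',plane('top',[t(*b) for b in ch],46))
for n,a,b in(('scr',(331.1,141.2),(138.4,212.8)),('head',(110,224.5),(370.7,221.1))): print(n,*tri(a,b))
for n,c in(('scr',[(122.6,216.1),(123.1,208),(154.2,209.6),(153.8,217.7)]),('head',[(356.1,216.5),(383,212),(385.3,225.8),(358.4,230.3)])):
    C=plane('top',c,60);print(n,C.mean(0),'edges',[ (round(np.hypot(*(C[(i+1)%4]-C[i])[:2]),1),round(np.arctan2(*(C[(i+1)%4]-C[i])[1::-1]),3)) for i in range(4)])
print(np.round(plane('scene',[(87.3,229.7),(127,208.6),(132.7,219.2),(93,240.4)],60)))
print('batt,sw',plane('top',[(160,152),(353,147)],35))
E
```

```text
screw [705.6 118.3  48.1] 228.54451015153285
screw [668.3  12.6  50. ] 226.89792646111442
screw [596.2 161.   48.6] 251.1332068380464
screw [558.7  54.   51.5] 248.51379887734822
stage c [632.2  86.5  49.6]
yaw -0.36639625289017624 -0.3382247404408112
top plane c [542.4   7.8  40. ]
-0.27814402133152516 -0.2762309807499233
win c [542.3   8.5  40. ]
chips [[573.2  37.5  46. ]
 [554.6 -34.5  46. ]
 [511.8  17.2  46. ]]
scr [500.3 297.7  60.4] 0.5094857983030266
head [ 473.5 -324.1   62.5] 2.1351848134159845
scr [500.4 298.2  60. ] edges [(np.float64(22.1), np.float64(-0.017)), (np.float64(86.4), np.float64(-1.625)), (np.float64(21.9), np.float64(3.125)), (np.float64(86.4), np.float64(1.519))]
head [ 473.2 -325.9   60. ] edges [(np.float64(75.2), np.float64(-1.421)), (np.float64(37.6), np.float64(-3.029)), (np.float64(74.8), np.float64(1.717)), (np.float64(37.4), np.float64(0.122))]
[[ 458. -364.   60.]
 [ 441. -270.   60.]
 [ 483. -279.   60.]
 [ 498. -369.   60.]]
batt,sw [[ 676.5  250.4   35. ]
 [ 686.5 -293.5   35. ]]
```

```bash
cat >> h.py <<'E'
def go(x,y,z,jaw):
    """shift (units) and turn (deg) in present tool axes to TCP x,y,z with jaws along world angle jaw"""
    s=r.sense();R=Ro.from_euler('xyz',s['tcp_rot']);G=Ro.from_euler('xyz',[np.pi,0,jaw+np.pi/2])
    d=np.array([x,y,z])-s['eef_pos']
    print('t',round(s['clock'],2),'pos',s['eef_pos'].round(1),'rot',s['tcp_rot'].round(4),'F',s['contact_force'].round(1),'op',round(s['opening'],3))
    print(' shift now',(R.inv().apply(d)/40).round(2),' shift after turn',(G.inv().apply(d)/40).round(2),' turn',np.degrees((R.inv()*G).as_rotvec()).round(1))
E
python3 - <<'E'
from h import *
np.set_printoptions(precision=1,suppress=True)
t=lambda x,y:((x+.5)/4-.5+195,(y+.5)/4-.5+155)
s=lambda x,y:((x-420+.5)/4-.5+215,(y+.5)/6-.5+160)
Tp=[(150,69),(310,112),(100,236),(264,281)];Sp=[(724,233),(540,302),(637,84),(464,144)]
P=[]
for a,b in zip(Sp,Tp):
    p,g=tri(s(*a),t(*b));P.append(p);print('screw',p,g)
P=np.array(P);print('stage c',P.mean(0));
v=P[0]+P[1]-P[2]-P[3];w=P[0]+P[2]-P[1]-P[3];print('yaw',np.arctan2(v[1],v[0]),np.arctan2(-w[0],w[1]))
go(500.4,298,150,-.035)
E
```

```text
screw [615.1  45.7  41.9] 0.9396486943961422
screw [584.2 -63.8  41.9] 0.5407113496838458
screw [499.5  79.   41.7] 1.4018132833975725
screw [468.5 -31.3  41.2] 0.6126337543611049
stage c [541.8   7.4  41.7]
yaw -0.2772279781517014 -0.2749143967799806
t 0.1 pos [267.1 564.6 230.6] rot [-3.1  0.   2.7] F [ 0.9 -0.3  0.1] op 0.995
 shift now [-8.1 -3.5  2. ]  shift after turn [-6.5  6.1  2. ]  turn [-0.1  0.  66.7]
```

>>> move_arm(
  series="-1 0 0 0 0 0 9.5;-1 0 0 0 0 0 9.5;-1 0 0 0 0 0 9.5;-1 0 0 0 0 0 9.5;-1 0 0 0 0 0 9.5;-1 0 0 0 0 0 9.5;-1 0 0 0 0 0 9.5",
)

```text
clock: 0.98
eef_pos: [266.1, 562.7, 227.4]
tcp_rot: [-3.139, 0.007, 1.502]
contact_force: [0.1, -0.4, 0.2]
opening: 1.007
```

>>> move_arm(
  series="-1 -0.8 0.78 0.2 0 0 0;-1 -0.8 0.78 0.2 0 0 0;-1 -0.8 0.78 0.2 0 0 0;-1 -0.8 0.78 0.2 0 0 0;-1 -0.8 0.78 0.2 0 0 -1;-1 -0.8 0.78 0.2 0 0 -1;-1 -0.8 0.78 0.2 0 0 0;-1 -0.6 0.6 0 0 0 0",
)

```text
clock: 1.98
eef_pos: [496.8, 293.4, 168.2]
tcp_rot: [-3.136, 0.008, 1.54]
contact_force: [0.4, -0.0, 0.9]
opening: 0.997
```

```bash
python3 -c "
from h import *
go(500.4,298,150,-.035)
im=vision.grab_frame('top');cv2.imwrite('pics/top1.png',im[:,:,::-1])"
```

```text
t 1.98 pos [496.8 293.4 168.2] rot [-3.1358  0.0084  1.5401] F [ 0.4 -0.   0.9] op 0.997
 shift now [0.12 0.09 0.45]  shift after turn [0.12 0.08 0.45]  turn [-0.3  0.5  0.2]
```

>>> move_arm(
  series="-1 0.12 0.08 0.4 -0.3 0.5 0.2;-1 0 0 0.9 0 0 0;-1 0 0 0.9 0 0 0;-1 0 0 0.5 0 0 0;-1 0 0 0 0 0 0",
)

```text
clock: 2.65
eef_pos: [503.5, 294.6, 57.0]
tcp_rot: [3.14, 0.0, 1.532]
contact_force: [0.3, -0.1, 0.3]
opening: 1.003
```

```bash
python3 -c "
from h import *
go(500.4,298,26,-.035)"
```

```text
t 2.65 pos [503.5 294.6  57. ] rot [3.1404e+00 5.0000e-04 1.5325e+00] F [ 0.3 -0.1  0.3] op 1.003
 shift now [ 0.08 -0.08  0.77]  shift after turn [ 0.08 -0.08  0.77]  turn [ 0.1  0.  -0.2]
```

>>> move_arm(
  series="-1 0.08 -0.08 0.4 0 0 0;-1 0 0 0.37 0 0 -0.2;-1 0 0 0 0 0 0;1 0 0 0 0 0 0;1 0 0 0 0 0 0;1 0 0 0 0 0 0;1 0 0 0 0 0 0;1 0 0 0 0 0 0;1 0 0 0 0 0 0",
  grip_force=50,
)

```text
clock: 3.78
eef_pos: [501.9, 299.3, 27.1]
tcp_rot: [3.137, -0.002, 1.536]
contact_force: [0.4, 0.5, -0.9]
opening: 0.274
```

```bash
python3 -c "
from h import *
go(500.4,298,26,-.035)"
```

```text
t 3.77 pos [501.9 299.3  27.1] rot [ 3.1368e+00 -1.9000e-03  1.5363e+00] F [ 0.4  0.5 -0.9] op 0.274
 shift now [-0.03 -0.04  0.03]  shift after turn [-0.03 -0.04  0.03]  turn [ 0.3 -0.1  0. ]
```

>>> move_arm(
  series="1 0 0 -0.4 0 0 0;1 0 0 -0.8 0 0 0;1 0 0 -1 0 0 0;1 0 0 -1 0 0 0;1 0 0 -1 0 0 0;1 0 0 0 0 0 5;1 0 0 0 0 0 5;1 0 0 0 0 0 4",
)

```text
clock: 4.78
eef_pos: [501.0, 299.0, 208.8]
tcp_rot: [3.134, -0.006, 1.285]
contact_force: [-0.1, 0.7, -1.0]
opening: 0.271
```

```bash
python3 -c "
from h import *
go(599.7,-8.8,195,-.277)"
```

```text
t 4.78 pos [501.  299.  208.8] rot [ 3.1341 -0.0065  1.2849] F [-0.1  0.7 -1. ] op 0.271
 shift now [-6.69  4.53  0.34]  shift after turn [-6.73  4.48  0.35]  turn [ 0.4 -0.4 -0.5]
```

>>> move_arm(
  series="1 -0.84 0.56 0 0.4 -0.4 -0.5;1 -0.84 0.56 0 0 0 0;1 -0.84 0.56 0 0 0 0;1 -0.84 0.56 0 0 0 0;1 -0.84 0.56 0 0 0 0;1 -0.84 0.56 0 0 0 0;1 -0.84 0.56 0 0 0 0;1 -0.5 0.3 0 0 0 0;1 0 0 0 0 0 0",
)

```text
clock: 5.9
eef_pos: [595.4, -1.4, 219.2]
tcp_rot: [3.134, -0.003, 1.294]
contact_force: [0.0, 1.0, -2.3]
opening: 0.271
```

```bash
python3 -c "
from h import *
go(599.7,-8.8,69,-.277)"
```

```text
t 5.9 pos [595.4  -1.4 219.2] rot [ 3.1339 -0.0034  1.2945] F [ 0.   1.  -2.3] op 0.271
 shift now [-0.16  0.12  3.76]  shift after turn [-0.15  0.15  3.75]  turn [ 0.4 -0.2  0. ]
```

>>> move_arm(
  series="1 -0.16 0.12 0.6 0.4 -0.2 0;1 0 0 0.8 0 0 0;1 0 0 0.8 0 0 0;1 0 0 0.6 0 0 0;1 0 0 0 0 0 0",
)

```text
clock: 6.52
eef_pos: [596.1, -6.3, 100.0]
tcp_rot: [-3.138, 0.001, 1.298]
contact_force: [0.3, -0.7, -1.5]
opening: 0.269
```

```bash
python3 -c "
from h import *
go(599.7,-8.8,69,-.277)
a=vision.grab_frame('scene')[130:240,190:320,::-1];b=vision.grab_frame('top')[145:255,190:320,::-1]
cv2.imwrite('pics/c1.png',np.hstack([cv2.resize(b,None,fx=3,fy=3),cv2.resize(a,None,fx=3,fy=3)]))"
```

```text
t 6.53 pos [596.1  -6.3 100. ] rot [-3.1382e+00  9.0000e-04  1.2980e+00] F [ 0.3 -0.7 -1.5] op 0.269
 shift now [-0.03  0.11  0.77]  shift after turn [-0.04  0.1   0.77]  turn [-0.2  0.   0.2]
```

View pics/c1.png

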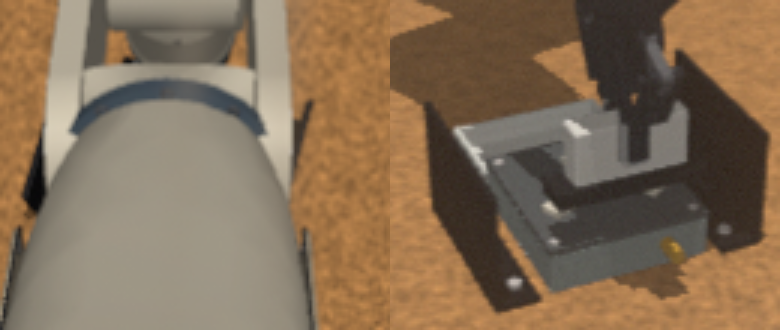

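The top view is blocked by the arm. The scene crop shows the scraper level, between the panels and above the stage's +x half, with chips visible below at crop (552,208) and (655,190).

>>> move_arm(
  series="1 -0.03 0.11 0.2 -0.2 0 0.2;1 0 0 0.3 0 0 0;1 0 0 0.15 0 0 0;1 0 0 0.05 0 0 0;1 0 0 0 0 0 0",
)

```text
clock: 7.25
eef_pos: [603.9, -8.9, 74.8]
tcp_rot: [3.134, -0.001, 1.294]
contact_force: [0.8, 0.2, -2.0]
opening: 0.278
```

```bash
python3 -c "
from h import *
go(599.7,-8.8,68.5,-.277)"
```

```text
t 7.25 pos [603.9  -8.9  74.8] rot [ 3.1335e+00 -1.2000e-03  1.2943e+00] F [ 0.8  0.2 -2. ] op 0.278
 shift now [-0.03 -0.1   0.16]  shift after turn [-0.03 -0.1   0.16]  turn [ 0.5 -0.1  0. ]
```

>>> move_arm(
  series="1 -0.02 -0.04 0.1 0.3 -0.1 0;1 0 0 0.05 0 0 0;1 0 0 0 0 0 0",
)

```text
clock: 7.62
eef_pos: [602.4, -9.3, 68.8]
tcp_rot: [3.138, 0.001, 1.294]
contact_force: [0.3, -0.5, -1.6]
opening: 0.27
```

```bash
python3 -c "
from h import *
go(599.7,-8.8,68.5,-.277)
print('end');go(542-78*.962,7.6+78*.273,69,-.277)"
```

```text
t 7.62 pos [602.4  -9.3  68.8] rot [3.1384e+00 5.0000e-04 1.2943e+00] F [ 0.3 -0.5 -1.6] op 0.27
 shift now [-0.01 -0.07  0.01]  shift after turn [-0.01 -0.07  0.01]  turn [0.2 0.  0. ]
end
t 7.62 pos [602.4  -9.3  68.8] rot [3.1384e+00 5.0000e-04 1.2943e+00] F [ 0.3 -0.5 -1.6] op 0.27
 shift now [-0.01 -3.52 -0.02]  shift after turn [-0.01 -3.52 -0.  ]  turn [0.2 0.  0. ]
```

>>> move_arm(
  series="1 0 -0.15 0.01 0.1 0 0;1 0 -0.25 0 0 0 0;1 0 -0.25 0 0 0 0;1 0 -0.25 0 0 0 0;1 0 -0.25 0 0 0 0;1 0 -0.25 0 0 0 0;1 0 -0.25 0 0 0 0;1 0 -0.2 0 0 0 0",
)

```text
clock: 8.62
eef_pos: [526.0, 12.4, 68.7]
tcp_rot: [3.14, 0.0, 1.294]
contact_force: [-0.5, 0.4, -1.5]
opening: 0.274
```

```bash
python3 -c "
from h import *
go(542-78*.962,7.6+78*.273,68.8,-.277)"
```

```text
t 8.62 pos [526.   12.4  68.7] rot [3.1400e+00 4.0000e-04 1.2944e+00] F [-0.5  0.4 -1.5] op 0.274
 shift now [-0.01 -1.53 -0.01]  shift after turn [-0.01 -1.53 -0.  ]  turn [0.1 0.  0. ]
```

>>> move_arm(
  series="1 0 -0.22 0 0 0 0;1 0 -0.22 0 0 0 0;1 0 -0.22 0 0 0 0;1 0 -0.22 0 0 0 0;1 0 -0.22 0 0 0 0;1 0 -0.22 0 0 0 0;1 0 -0.2 0 0 0 0;1 0 0 0 0 0 0;1 0 0 0 0 0 0",
)

```text
clock: 9.75
eef_pos: [463.2, 30.3, 68.8]
tcp_rot: [3.14, 0.0, 1.295]
contact_force: [0.4, -0.0, -0.9]
opening: 0.274
```

```bash
python3 -c "
from h import *
go(542-78*.962,7.6+78*.273,68.8,-.277)
a=vision.grab_frame('scene')[120:240,190:320,::-1]
cv2.imwrite('pics/c2.png',cv2.resize(a,None,fx=4,fy=4))"
```

```text
t 9.75 pos [463.2  30.3  68.8] rot [3.1395e+00 2.0000e-04 1.2947e+00] F [ 0.4 -0.  -0.9] op 0.274
 shift now [-0.01  0.1  -0.  ]  shift after turn [-0.01  0.1  -0.  ]  turn [0.1 0.  0.1]
```

View pics/c2.png

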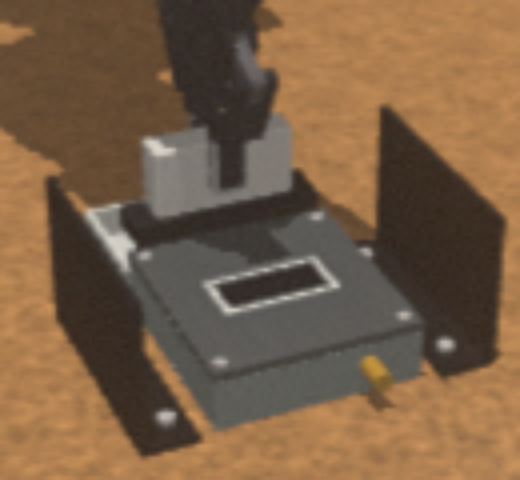

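The stage top is clear: the window frame is at crop (270,285) and no chips are left on the plate. Next I lift the scraper and put it back where it stood.

>>> move_arm(
  series="1 0 0 -0.5 0 0 0;1 0 0 -0.9 0 0 0;1 0 0 -0.9 0 0 0;1 0 0 -0.9 0 0 0;1 0 0 -0.6 0 0 -4.5;1 0 0 0 0 0 -4.5;1 0 0 0 0 0 -4.8;1 0 0 0 0 0 0",
)

```text
clock: 10.8
eef_pos: [464.9, 29.8, 226.4]
tcp_rot: [3.138, 0.001, 1.541]
contact_force: [-0.5, -0.2, -1.5]
opening: 0.278
```

```bash
python3 -c "
from h import *
go(502,299,200,-.035)
b=vision.grab_frame('top')[:,:,::-1];cv2.imwrite('pics/top2.png',b)"
```

```text
t 10.8 pos [464.9  29.8 226.4] rot [3.1380e+00 7.0000e-04 1.5408e+00] F [-0.5 -0.2 -1.5] op 0.278
 shift now [6.76 0.72 0.66]  shift after turn [6.76 0.69 0.66]  turn [0.2 0.  0.3]
```

>>> move_arm(
  series="1 0.85 0.09 0 0.2 0 0.3;1 0.85 0.09 0 0 0 0;1 0.85 0.09 0 0 0 0;1 0.85 0.09 0 0 0 0;1 0.85 0.09 0 0 0 0;1 0.85 0.09 0.1 0 0 0;1 0.85 0.09 0.2 0 0 0;1 0.85 0.09 0.4 0 0 0;1 0 0 0.5 0 0 0;1 0 0 0 0 0 0",
)

```text
clock: 12.1
eef_pos: [507.0, 308.7, 173.9]
tcp_rot: [-3.139, 0.003, 1.512]
contact_force: [0.7, -0.1, -1.2]
opening: 0.274
```

```bash
python3 -c "
from h import *
go(502,299,27.5,-.035)
b=vision.grab_frame('top')[:,:,::-1];cv2.imwrite('pics/top2.png',b)
cv2.imwrite('pics/c3.png',cv2.resize(b[150:265,110:300],None,fx=4,fy=4))"
```

```text
t 12.1 pos [507.  308.7 173.9] rot [-3.1389e+00  2.7000e-03  1.5120e+00] F [ 0.7 -0.1 -1.2] op 0.274
 shift now [-0.24 -0.1   3.66]  shift after turn [-0.25 -0.12  3.66]  turn [-0.2  0.2 -1.4]
```

View pics/c3.png

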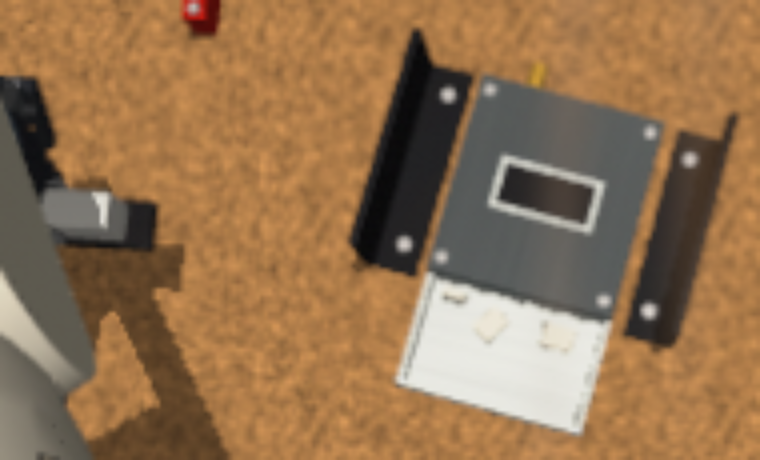

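All three chips are in the tray, at crop (455,295), (490,326) and (557,335), and the plate is clean. The scraper hangs at (85,215). Now I set it down.

>>> move_arm(
  series="1 -0.2 -0.1 0.7 -0.2 0.2 -1.2;1 0 0 0.9 0 0 0;1 0 0 0.9 0 0 0;1 0 0 0.6 0 0 0;1 0 0 0.2 0 0 0;1 0 0 0 0 0 0",
)

```text
clock: 12.9
eef_pos: [509.1, 301.8, 46.7]
tcp_rot: [3.13, -0.008, 1.526]
contact_force: [0.0, 0.3, -0.9]
opening: 0.271
```

```bash
python3 -c "
from h import *
go(502,299,27.2,-.035)
T=cv2.imread('pics/top2.png');m=((T.min(2)>110)*255).astype(np.uint8)
for c in blobs(T,m,(228,184,266,212)):
    h=cv2.convexHull(c);q=cv2.minAreaRect(c);print(q,cv2.contourArea(h));B=plane('top',cv2.boxPoints(q),40);print(B.round(1),B.mean(0))
    for i in range(4): e=B[(i+1)%4]-B[i];print(np.hypot(*e[:2]).round(1),np.arctan2(e[1],e[0]).round(3))
"
```

```text
t 12.9 pos [509.1 301.8  46.7] rot [ 3.1302 -0.0079  1.5256] F [ 0.   0.3 -0.9] op 0.271
 shift now [-0.08 -0.18  0.49]  shift after turn [-0.08 -0.17  0.49]  turn [ 0.7 -0.4 -0.6]
((246.15768432617188, 198.0884552001953), (27.53961944580078, 14.29604434967041), 15.255120277404785) 385.5
[[533.6  49.   40. ]
 [571.7  38.8  40. ]
 [551.  -33.7  40. ]
 [513.2 -23.1  40. ]] [542.38403226   7.74728203  40.        ]
39.5 -0.261
75.4 -1.849
39.3 2.87
74.9 1.294
```

>>> move_arm(
  series="1 -0.05 -0.1 0.2 0.7 -0.4 -0.6;1 0 0 0.15 0 0 0;1 0 0 0.08 0 0 0;1 0 0 0 0 0 0",
)

```text
clock: 13.4
eef_pos: [506.6, 300.8, 31.2]
tcp_rot: [3.14, -0.003, 1.536]
contact_force: [-0.2, 0.0, -1.8]
opening: 0.271
```

```bash
python3 -c "
from h import *
go(502,299,27.2,-.035)"
```

```text
t 13.4 pos [506.6 300.8  31.2] rot [ 3.1395e+00 -2.8000e-03  1.5363e+00] F [-0.2  0.  -1.8] op 0.271
 shift now [-0.05 -0.11  0.1 ]  shift after turn [-0.05 -0.11  0.1 ]  turn [ 0.1 -0.2  0. ]
```

>>> move_arm(
  series="1 0 0 0.07 0.1 -0.2 0;1 0 0 0.03 0 0 0;1 0 0 0.02 0 0 0;1 0 0 0 0 0 0",
)

```text
clock: 13.9
eef_pos: [506.9, 301.0, 27.2]
tcp_rot: [3.141, 0.001, 1.536]
contact_force: [0.5, -0.3, -1.4]
opening: 0.27
```

```bash
python3 -c "
from h import *
go(502,299,27.2,-.035)"
```

```text
t 13.9 pos [506.9 301.   27.2] rot [3.1408e+00 7.0000e-04 1.5364e+00] F [ 0.5 -0.3 -1.4] op 0.27
 shift now [-0.05 -0.12 -0.  ]  shift after turn [-0.05 -0.12 -0.  ]  turn [0. 0. 0.]
```

>>> move_arm(
  series="1 0 0 0.02 0 0 0;1 0 0 0 0 0 0;-1 0 0 0 0 0 0;-1 0 0 0 0 0 0;-1 0 0 0 0 0 0;-1 0 0 0 0 0 0;-1 0 0 0 0 0 0;-1 0 0 0 0 0 0;-1 0 0 -0.5 0 0 0;-1 0 0 -1 0 0 0;-1 0 0 -1 0 0 0;-1 0 0 -1 0 0 0;-1 0 0 -1 0 0 0;-1 0 0 -0.5 0 0 0",
)

```text
clock: 15.65
eef_pos: [506.4, 301.0, 239.0]
tcp_rot: [3.139, -0.0, 1.536]
contact_force: [0.7, 0.3, -0.6]
opening: 0.998
```

```bash
python3 -c "
from h import *
go(473.3,-325,190,.14)
b=vision.grab_frame('scene')[110:190,290:370,::-1];cv2.imwrite('pics/c4.png',cv2.resize(b,None,fx=5,fy=5))"
```

```text
t 15.65 pos [506.4 301.  239. ] rot [ 3.1390e+00 -4.0000e-04  1.5363e+00] F [ 0.7  0.3 -0.6] op 0.998
 shift now [-15.67  -0.29   1.22]  shift after turn [-15.38  -3.     1.22]  turn [  0.2  -0.  -10. ]
```

View pics/c4.png

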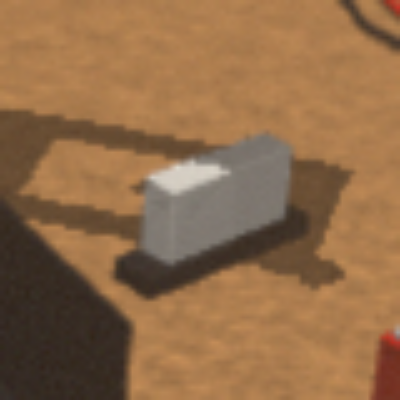

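The scraper stands upright and free at crop (215,210). I now cross over the shield, high up, to the head.

>>> move_arm(
  series="-1 -0.9 -0.05 0 0 0 0;-1 -0.9 -0.05 0 0 0 0;-1 -0.9 -0.05 0 0 0 0;-1 -0.9 -0.05 0 0 0 0;-1 -0.9 -0.05 0 0 0 0;-1 -0.9 -0.05 0 0 0 0;-1 -0.9 -0.05 0 0 0 0;-1 -0.9 -0.05 0 0 0 0;-1 -0.9 -0.05 0 0 0 0;-1 -0.9 -0.05 0 0 0 0;-1 -0.9 0 0 0 0 0;-1 -0.9 0 0 0 0 0;-1 -0.9 0 0 0 0 0;-1 -0.9 0 0 0 0 0;-1 -0.9 0 0 0 0 0;-1 -0.6 0 0 0 0 -3.3;-1 0 0 0 0 0 -3.3;-1 0 0 0 0 0 -3.3;-1 0 0 0 0 0 0",
)

```text
clock: 18.08
eef_pos: [463.3, -279.3, 251.7]
tcp_rot: [3.122, 0.0, 1.714]
contact_force: [-0.2, -0.5, 0.4]
opening: 1.0
```

```bash
python3 -c "
from h import *
go(473.3,-325,100,.14)"
```

```text
t 18.07 pos [ 463.3 -279.3  251.7] rot [3.1221e+00 4.0000e-04 1.7142e+00] F [-0.2 -0.5  0.4] op 1.0
 shift now [-1.17  0.01  3.79]  shift after turn [-1.17  0.09  3.79]  turn [1.1 0.  0.2]
```

>>> move_arm(
  series="-1 -0.6 0.05 0.5 1.1 0 0.2;-1 -0.55 0 0.9 0 0 0;-1 0 0 0.9 0 0 0;-1 0 0 0.9 0 0 0;-1 0 0 0.4 0 0 0;-1 0 0 0 0 0 0",
)

```text
clock: 18.82
eef_pos: [474.1, -326.0, 107.6]
tcp_rot: [3.138, 0.004, 1.704]
contact_force: [-0.2, 0.3, -0.9]
opening: 1.006
```

```bash
python3 -c "
from h import *
go(473.3,-325,25,.14)
a=vision.grab_frame('scene')[170:270,60:190,::-1];b=vision.grab_frame('top')[170:270,320:420,::-1]
cv2.imwrite('pics/c5.png',np.hstack([cv2.resize(b,None,fx=3.5,fy=3.5),cv2.resize(a,None,fx=3.4,fy=3.5)]))"
```

```text
t 18.82 pos [ 474.1 -326.   107.6] rot [3.1376 0.0038 1.7039] F [-0.2  0.3 -0.9] op 1.006
 shift now [ 0.03 -0.03  2.06]  shift after turn [ 0.03 -0.02  2.06]  turn [ 0.2  0.2 -0.4]
```

View pics/c5.png

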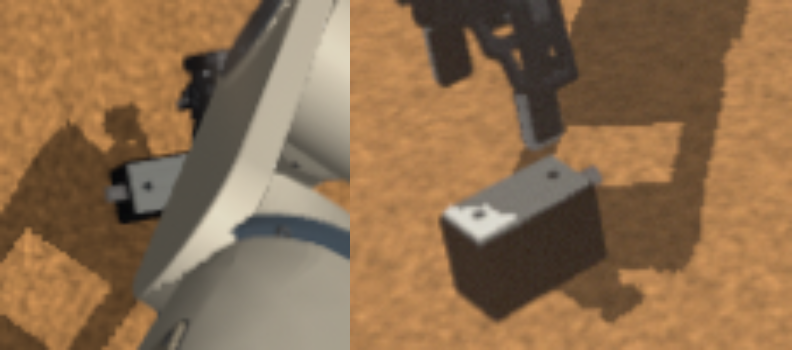

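The head is at scene crop (520,240), with the stub on its +y end. The open fingertips are at (450,80) and (540,140) above it. I check that alignment by projection.

```bash
python3 -c "
from h import *
p=r.sense()['eef_pos'];j=np.array([np.cos(.135),np.sin(.135),0])
f=lambda P:((proj('scene',P)-[60,170])*[3.4,3.5]+[350,0]).round(0)
print('tips',f([p+[0,0,13]+j*50,p+[0,0,13]-j*50]).tolist())
a=np.array([-np.sin(.15),np.cos(.15),0])*40;b=np.array([np.cos(.15),np.sin(.15),0])*22;c=np.array([473.3,-325,60])
print('head top',f([c+a+b,c+a-b,c-a-b,c-a+b]).tolist(), 'seen approx +y+x(597,188) +y-x(545,155) -y-x(441,213) -y+x(482,243)')"
```

```text
tips [[548.0, 144.0], [451.0, 75.0]]
head top [[596.0, 179.0], [553.0, 150.0], [436.0, 211.0], [478.0, 243.0]] seen approx +y+x(597,188) +y-x(545,155) -y-x(441,213) -y+x(482,243)
```

The projections match within about 2 mm, so I descend and grasp.

>>> move_arm(
  series="-1 0.03 -0.03 0.5 0.2 0.2 -0.3;-1 0 0 0.6 0 0 0;-1 0 0 0.5 0 0 0;-1 0 0 0.3 0 0 0;-1 0 0 0 0 0 0",
)

```text
clock: 19.55
eef_pos: [476.1, -326.9, 32.3]
tcp_rot: [3.135, 0.006, 1.71]
contact_force: [0.7, 0.5, 0.4]
opening: 0.997
```

```bash
python3 -c "
from h import *
go(473.3,-325,24,.142)"
```

```text
t 19.55 pos [ 476.1 -326.9   32.3] rot [3.1349 0.0061 1.7103] F [0.7 0.5 0.4] op 0.997
 shift now [ 0.06 -0.06  0.21]  shift after turn [ 0.06 -0.06  0.21]  turn [ 0.4  0.4 -0.1]
```

>>> move_arm(
  series="-1 0.05 -0.06 0.2 0.3 0.4 0;-1 0 0 0 0 0 0;1 0 0 0 0 0 0;1 0 0 0 0 0 0;1 0 0 0 0 0 0;1 0 0 0 0 0 0;1 0 0 0 0 0 0;1 0 0 0 0 0 0",
  grip_force=60,
)

```text
clock: 20.55
eef_pos: [474.5, -326.1, 25.7]
tcp_rot: [3.138, 0.001, 1.71]
contact_force: [-0.1, 0.3, -0.7]
opening: 0.507
```

```bash
python3 -c "
from h import *
go(473.3,-325,24,.142)"
```

```text
t 20.55 pos [ 474.5 -326.1   25.7] rot [3.1380e+00 1.0000e-03 1.7104e+00] F [-0.1  0.3 -0.7] op 0.507
 shift now [ 0.03 -0.03  0.04]  shift after turn [ 0.03 -0.03  0.04]  turn [ 0.2  0.1 -0.1]
```

>>> move_arm(
  series="1 0 0 -0.3 0 0 0;1 0 0 -0.8 0 0 0;1 0 0 -1 0 0 0;1 0 0 -1 0 0 0;1 0 0 -1 0 0 0;1 0 0 -0.8 0 0 0;1 0 0 0 0 0 6;1 0 0 0 0 0 6;1 0 0 0 0 0 6;1 0 0 0 0 0 6;1 0 0 0 0 0 0",
)

```text
clock: 21.92
eef_pos: [470.8, -323.6, 233.3]
tcp_rot: [3.14, -0.002, 1.279]
contact_force: [2.2, -0.1, -3.6]
opening: 0.505
```

```bash
python3 -c "
from h import *
go(542.3,7.7,230,-.277)"
```

```text
t 21.93 pos [ 470.8 -323.6  233.3] rot [ 3.1401e+00 -1.9000e-03  1.2795e+00] F [ 2.2 -0.1 -3.6] op 0.505
 shift now [ 8.45 -0.67  0.1 ]  shift after turn [ 8.46 -0.55  0.08]  turn [ 0.1 -0.1 -0.8]
```

>>> move_arm(
  series="1 0.5 -0.06 0 0 -0.1 -0.8;1 0.8 -0.06 0 0 0 0;1 0.8 -0.06 0 0 0 0;1 0.8 -0.06 0 0 0 0;1 0.8 -0.06 0 0 0 0;1 0.8 -0.06 0 0 0 0;1 0.8 -0.06 0 0 0 0;1 0.8 -0.06 0 0 0 0;1 0.8 -0.06 0 0 0 0;1 0.8 -0.06 0 0 0 0;1 0.4 0 0 0 0 0;1 0 0 0 0 0 0;1 0 0 0 0 0 0",
)

```text
clock: 23.55
eef_pos: [529.7, 15.3, 235.0]
tcp_rot: [-3.14, -0.002, 1.325]
contact_force: [0.1, -0.5, -2.7]
opening: 0.507
```

```bash
python3 -c "
from h import *
go(542.3,7.7,130,-.277)"
```

```text
t 23.55 pos [529.7  15.3 235. ] rot [-3.1402e+00 -2.2000e-03  1.3254e+00] F [ 0.1 -0.5 -2.7] op 0.507
 shift now [-0.11  0.35  2.62]  shift after turn [-0.1   0.35  2.62]  turn [-0.1 -0.1  1.8]
```

>>> move_arm(
  series="1 -0.1 0.35 0 -0.1 -0.1 1.8;1 0 0 0.6 0 0 0;1 0 0 0.8 0 0 0;1 0 0 0.7 0 0 0;1 0 0 0.4 0 0 0;1 0 0 0 0 0 0",
)

```text
clock: 24.3
eef_pos: [548.0, 1.1, 133.4]
tcp_rot: [3.136, 0.0, 1.282]
contact_force: [-0.6, 0.2, -3.1]
opening: 0.502
```

```bash
python3 -c "
from h import *
go(542.3,7.7,76,-.277)
im=vision.grab_frame('scene');cv2.imwrite('pics/s6.png',im[:,:,::-1]);a=im[80:230,190:330,::-1]
cv2.imwrite('pics/c6.png',cv2.resize(a,None,fx=4,fy=4))"
```

```text
t 24.3 pos [548.    1.1 133.4] rot [3.1356e+00 1.0000e-04 1.2819e+00] F [-0.6  0.2 -3.1] op 0.502
 shift now [ 0.12 -0.19  1.43]  shift after turn [ 0.12 -0.18  1.43]  turn [ 0.3  0.  -0.7]
```

View pics/c6.png

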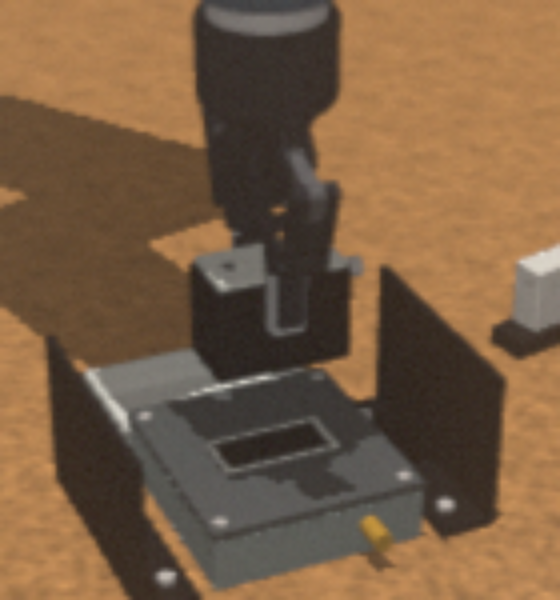

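The head hangs level above the stage. Its +x face's lower corners are at crop (217,378) and (349,349). I compare them with the prediction for a centred grasp.

```bash
python3 -c "
from h import *
p=np.array([548,1.1,133.4]);y=1.2819-np.pi/2
x=np.array([np.cos(y),np.sin(y),0]);w=np.array([-np.sin(y),np.cos(y),0])
z=133.4-25.7
uv=(np.array([(217,378),(349,349)])+.5)/4-.5+[190,80]
B=plane('scene',uv,z);
for b in B: d=b-p;print('meas in tool: x',(d@x).round(1),'y',(d@w).round(1))
print('expected 22,-40 / 22,40; yaw err',np.arctan2(*[-(B[1]-B[0])@x,(B[1]-B[0])@w]))
print('edge mid from top/bottom corners', [((d-p)@w).round(1) for d in plane('scene',(np.array([(203,290),(352,272)])+.5)/4-.5+[190,80],z+60)])"
```

```text
meas in tool: x 12.2 y -36.8
meas in tool: x 11.5 y 43.7
expected 22,-40 / 22,40; yaw err 0.008564103035991897
edge mid from top/bottom corners [np.float64(-46.0), np.float64(35.5)]
```

>>> move_arm(
  series="1 0.12 -0.15 0.3 0.3 0 -0.6;1 0 0 0.4 0 0 0;1 0 0 0.35 0 0 0;1 0 0 0.15 0 0 0;1 0 0 0 0 0 0",
)

```text
clock: 24.98
eef_pos: [545.6, 8.0, 84.7]
tcp_rot: [3.137, -0.001, 1.293]
contact_force: [0.1, -0.1, -2.9]
opening: 0.504
```

```bash
python3 -c "
from h import *
go(542.3,7.7,76,-.277)"
```

```text
t 24.98 pos [545.6   8.   84.7] rot [ 3.1368e+00 -1.1000e-03  1.2933e+00] F [ 0.1 -0.1 -2.9] op 0.504
 shift now [-0.03 -0.08  0.22]  shift after turn [-0.03 -0.08  0.22]  turn [ 0.3 -0.1 -0. ]
```

>>> move_arm(
  series="1 -0.02 -0.06 0.12 0.2 0 0;1 0 0 0.05 0 0 0;1 0 0 0 0 0 0;1 0 0 0 0 0 0",
)

```text
clock: 25.48
eef_pos: [543.6, 7.8, 78.2]
tcp_rot: [3.139, -0.001, 1.293]
contact_force: [-0.5, 0.4, -3.3]
opening: 0.507
```

```bash
python3 - <<'E'
from h import *
go(542.3,7.7,76,-.277)
p=r.sense()['eef_pos'];y=r.sense()['tcp_rot'][2]-np.pi/2
im=vision.grab_frame('scene');im=np.ascontiguousarray(im[:,:,::-1]);cv2.imwrite('pics/s7.png',im)
x=np.array([np.cos(y),np.sin(y),0]);w=np.array([-np.sin(y),np.cos(y),0]);k=np.array([0,0,1])
c=p-25.7*k
pts=[c+22*x-40*w,c+22*x+40*w,c+22*x+40*w+60*k,c+22*x-40*w+60*k,c-22*x-40*w,c-22*x-40*w+60*k]
f=lambda P:(proj('scene',P)+.5-[215,115])*7-.5
a=np.clip(cv2.resize(im[115:200,215:325],None,fx=7,fy=7,interpolation=2).astype(float)*1.8,0,255).astype(np.uint8)
for i,q in enumerate(f(pts)): cv2.circle(a,tuple(int(v) for v in q),3,(0,0,255),-1);print(i,q.round())
s=np.array([542.3,7.7,40]);y=-.277;x=np.array([np.cos(y),np.sin(y),0]);w=np.array([-np.sin(y),np.cos(y),0])
for q in f([s+18*x-36*w,s+18*x+36*w,s+70*x-65*w,s+70*x+65*w]): cv2.circle(a,tuple(int(v) for v in q),3,(0,255,0),-1);print('win',q.round())
cv2.imwrite('pics/c7.png',a)
E
```

```text
t 25.48 pos [543.6   7.8  78.2] rot [ 3.1392e+00 -1.5000e-03  1.2931e+00] F [-0.5  0.4 -3.3] op 0.507
 shift now [-0.01 -0.03  0.05]  shift after turn [-0.01 -0.03  0.05]  turn [ 0.1 -0.1 -0. ]
0 [219. 568.]
1 [442. 515.]
2 [446. 358.]
3 [216. 409.]
4 [169. 501.]
5 [165. 344.]
win [224. 589.]
win [423. 541.]
win [201. 695.]
win [571. 602.]
```

View pics/c7.png

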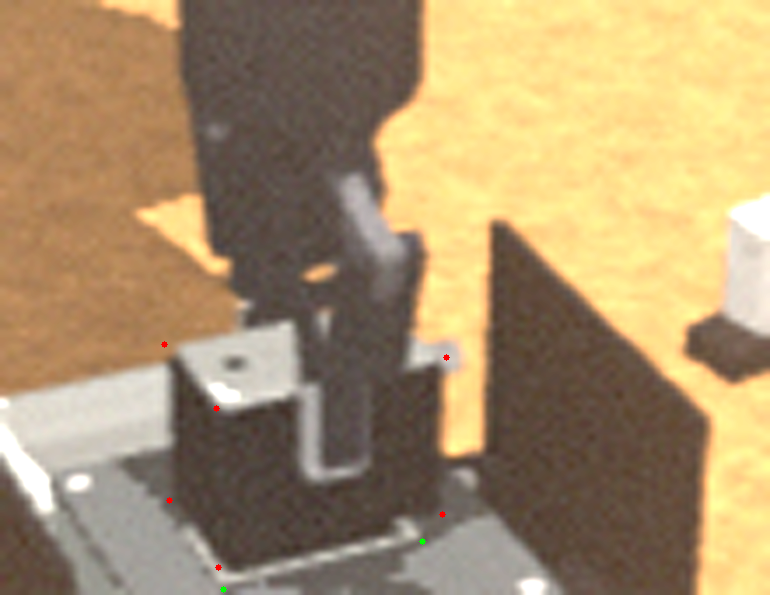

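The overlay shows the head within about 1 px of its predicted corners (red). The frame peeks out under its +x edge, from about (222,585) to (410,537). I measure both edges at subpixel level along columns of the raw image.

```bash
python3 - <<'E'
from h import *
im=cv2.imread('pics/s7.png').astype(float).mean(2)
p=np.array([543.6,7.8,78.2]);out=[];hd=[]
for u in range(249,272):
    line_v=115+(583-(u+.5-215)*7*0+0)/7 - (u-246.5)*(46/188)
    v0=int(round(line_v));col=im[v0-6:v0+6,u]
    j=int(np.argmax(col));pk=col[j]
    lo=col[max(j-4,0):j];hi=col[j+1:j+5]
    def cross(seg,start,step):
        t=(pk+seg.min())/2
        q=j
        while 0<=q+step<len(col) and col[q+step]>t: q+=step
        a,b=col[q],col[q+step] if 0<=q+step<len(col) else t
        return v0-6+q+step*(a-t)/max(a-b,1e-6)
    if len(lo) and len(hi): hd.append((u,cross(lo,j,-1)));out.append((u,cross(hi,j,1)))
for n,L,z,c in(('frame outer x edge (stage x from nominal win, expect 18)',out,40,np.array([542.3,7.7,40])),('head edge (x from TCP, expect 22)',hd,78.2-25.7,p)):
    q=plane('scene',L,z)
    y=-.277;x=np.array([np.cos(y),np.sin(y),0]);w=np.array([-np.sin(y),np.cos(y),0])
    X=(q-c)@x;Y=(q-c)@w;k=np.abs(X-np.median(X))<4
    f=np.polyfit(Y[k],X[k],1);print(n,X.round(1),'fit at Y=0',f[1].round(2),'slope',f[0].round(3))
E
```

```text
frame outer x edge (stage x from nominal win, expect 18) [15.6 16.6 32.5 14.7 15.6 16.5 32.4 16.9 15.9 16.9 17.7 16.6 15.7 16.5
 17.5 16.3 15.5 16.3 16.9 17.4 16.  16.2 17.1] fit at Y=0 16.39 slope 0.014
head edge (x from TCP, expect 22) [27.2 25.7 37.4 26.2 26.7 25.9 40.7 26.3 26.5 26.8 25.7 26.  26.7 27.
 25.8 26.  26.4 27.  25.5 25.8 26.5 27.  24.9] fit at Y=0 26.21 slope -0.008
```

```bash
python3 - <<'E'
from h import *
I=cv2.imread('pics/s7.png').astype(float).mean(2)
p=np.array([543.6,7.8,78.2]);x=np.array([.962,-.273,0]);w=np.array([.273,.962,0])
L=[]
for u in range(248,257):
    v0=173.3-(u-246)*51/230
    v=np.arange(int(v0)-5,int(v0)+6);c=I[v,u];t=(c.max()+c[-3:].mean())/2;j=np.where((c[:-1]>=t)&(c[1:]<t))[0][-1]
    L.append((u,v[j]+(c[j]-t)/(c[j]-c[j+1])))
q=plane('scene',L,112.5);print('head top +x edge X from TCP (22 or plate 20-22):',((q-p)@x).round(1))
L=[]
for v in range(172,182):   # left & right silhouettes
    print(v,I[v,236:244].astype(int),I[v,273:283].astype(int))
E
```

```text
head top +x edge X from TCP (22 or plate 20-22): [22.  24.2 24.5 24.5 24.2 24.3 24.2 24.7 23.9]
172 [120 121 110  74  34  34  36  28] [ 39  36  42  39  46  85 121 121 122 123]
173 [122 123 111  72  37  37  39  37] [ 37  39  37  35  49  80 119 117 123 129]
174 [119 115 106  69  33  36  39  37] [ 42  36  39  38  53  88 117 117 124 126]
175 [113 112 103  65  41  41  34  38] [ 35  37  41  41  54  92 115 124 128 129]
176 [111 112 102  66  36  35  37  39] [ 40  36  44  38  56  94 124 130 133 130]
177 [112 112 105  81  42  36  38  35] [ 41  39  38  37  58  99 129 132 133 131]
178 [110 111 101  72  37  37  37  41] [ 42  38  38  40  60 104 138 136 136 129]
179 [80 73 65 49 36 39 35 39] [ 36  36  38  41  50  90 132 127 107  89]
180 [57 54 54 48 35 38 38 35] [36 42 36 38 40 52 57 54 46 48]
181 [53 56 53 46 38 39 37 36] [37 37 38 36 41 46 43 45 48 43]
```

```bash
python3 - <<'E'
from h import *
im=cv2.imread('pics/s7.png').astype(float)
u0,v0,k=232,160,14
a=im[v0:v0+42,u0:u0+54];a=np.clip((a-20)/90,0,1)**.6*255
a=cv2.resize(a.astype(np.uint8),None,fx=k,fy=k,interpolation=cv2.INTER_CUBIC)
p=np.array([543.6,7.8,78.2]);x=np.array([.962,-.273,0]);w=np.array([.273,.962,0]);z=np.array([0,0,1.])
f=lambda P:[tuple(int(t) for t in (q+.5-[u0,v0])*k-.5) for q in proj('scene',P)]
c=p-25.7*z
for q in f([c-22*x-40*w,c+22*x-40*w,c+22*x+40*w]): cv2.circle(a,q,4,(0,0,255),-1);print(q)
s=np.array([542.3,7.7,40])
for q in f([s-18*x-36*w,s+18*x-36*w,s+18*x+36*w,s+14*x-32*w]): cv2.circle(a,q,4,(0,255,0),-1);print('w',q)
cv2.imwrite('pics/c8.png',a);print(a.shape)
E
```

```text
(100, 372)
(200, 506)
(647, 399)
w (128, 438)
w (209, 548)
w (608, 452)
w (222, 530)
(588, 756, 3)
```

View pics/c8.png

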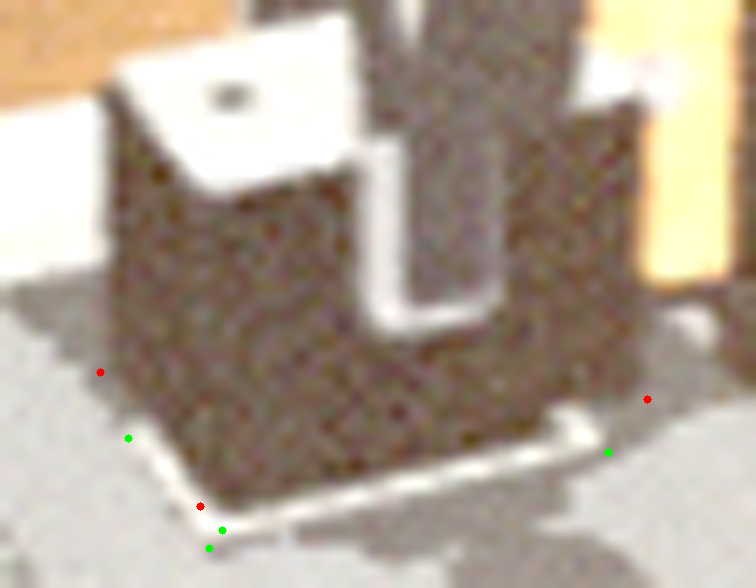

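In the raw image, the window sits about 1 px higher than the top camera's estimate predicts, while the head is on its prediction. The scraper was released at a known robot position (x 506.9 across the jaws), so I use it to find each camera's bias.

```bash
python3 - <<'E'
from h import *
np.set_printoptions(precision=1,suppress=True)
j=np.array([np.cos(-.035),np.sin(-.035)]);o=np.array([506.9,301.0])
T=vision.grab_frame('top')[:,:,::-1];S=vision.grab_frame('scene')[:,:,::-1]
cv2.imwrite('pics/t9.png',T);cv2.imwrite('pics/s9.png',S)
for thr in(110,140,170):
    for n,im,b in(('top',T,(110,195,170,228)),('scene',S,(305,125,360,172))):
        m=((im.min(2)>thr)*255).astype(np.uint8)
        for c in blobs(im,m,b,60):
            q=cv2.minAreaRect(c);P=plane(n,cv2.boxPoints(q),60)
            d=(P.mean(0)[:2]-o)
            print(thr,n,np.round(q[0],1),np.round(q[1],1),P.mean(0)[:2],'across',d@j,'along',d@[-j[1],j[0]])
E
```

```text
110 top [138. 210.] [32.3  8.8] [508.3 299.8] across 1.4917001806833916 along -1.1932254765236212
110 scene [333.2 148.3] [17.8 34.4] [530.4 274.8] across 24.378860708694383 along -25.397458389649177
140 top [137.5 210. ] [ 8. 31.] [508.2 301. ] across 1.3081175614225455 along 0.08866780498622799
140 scene [333.4 142.3] [ 5.5 27.7] [508.  299.2] across 1.1497668725299517 along -1.7966646627837353
170 top [138. 210.] [ 8. 30.] [508.2 299.6] across 1.353803007164441 along -1.308722981338461
170 scene [333.6 142.2] [ 4.8 27.4] [508.  299.7] across 1.1890891863654847 along -1.2323448522989828
```

Both cameras read about +1.3 mm in x there. Combined with the scene view, that puts the window about 2 mm toward stage -x, at roughly (540.4, 8.2). I make the final correction.

```bash
python3 -c "
from h import *
go(540.4,8.2,76,-.277)"
```

```text
t 25.62 pos [543.6   7.8  78.2] rot [ 3.1391e+00 -1.5000e-03  1.2932e+00] F [-0.5 -0.6 -3.3] op 0.502
 shift now [-0.01 -0.08  0.05]  shift after turn [-0.01 -0.08  0.05]  turn [ 0.1 -0.1 -0. ]
```

>>> move_arm(
  series="1 0 -0.04 0.02 0 0 0;1 0 -0.04 0.02 0 0 0;1 0 0 0 0 0 0;1 0 0 0 0 0 0",
)

```text
clock: 26.12
eef_pos: [540.3, 8.8, 76.6]
tcp_rot: [3.139, -0.002, 1.293]
contact_force: [0.8, 0.5, -3.9]
opening: 0.5
```

```bash
python3 -c "
from h import *
go(540.4,8.2,76,-.277)"
```

```text
t 26.12 pos [540.3   8.8  76.6] rot [ 3.1390e+00 -1.5000e-03  1.2933e+00] F [ 0.8  0.5 -3.9] op 0.5
 shift now [-0.01  0.01  0.01]  shift after turn [-0.01  0.01  0.01]  turn [ 0.1 -0.1 -0. ]
```

>>> move_arm(
  series="1 0 0 0 0 0 0;1 0 0 0 0 0 0;1 0 0 0 0 0 0;1 0 0 0 0 0 0",
)

```text
clock: 26.62
eef_pos: [540.4, 8.8, 76.6]
tcp_rot: [3.139, -0.002, 1.293]
contact_force: [0.1, -0.2, -3.5]
opening: 0.509
```

```bash
python3 -c "
from h import *
go(540.4,8.2,76,-.277)
print(np.abs(r.sense()['qvel']).max())
S=vision.grab_frame('scene')[:,:,::-1]
cv2.imwrite('pics/s10.png',cv2.resize(S[100:325,80:395],None,fx=2.5,fy=2.5))"
```

```text
t 26.62 pos [540.4   8.8  76.6] rot [ 3.1389e+00 -1.6000e-03  1.2932e+00] F [ 0.1 -0.2 -3.5] op 0.509
 shift now [-0.01  0.    0.02]  shift after turn [-0.01  0.    0.02]  turn [ 0.2 -0.1 -0. ]
0.0021554077838639545
```

View pics/s10.png

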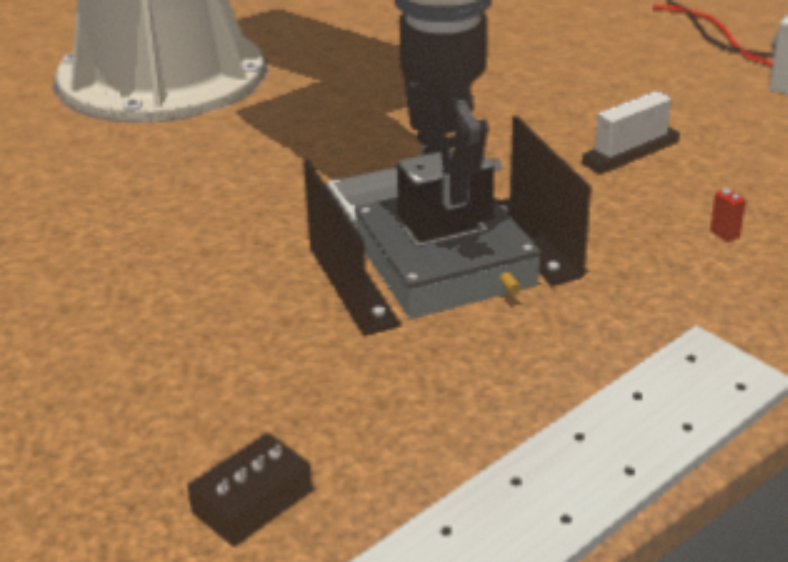

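The final view shows the head level over the window at (445,205), the scraper upright at (632,130), and the battery and switch box in place.

```bash
python3 -c "
from rig import r
print(r.sign_off())"
```

```text
the job is handed in; nothing more can be done
None
```

The job is handed in at about 27 s on the robot clock, and every step was completed in the order asked.

- **Chips:** One scraper pass wiped all three into the catch tray. The top view showed the plate clean and three chips in the tray.
- **Scraper:** It stands upright on the deck, about 5 mm from where it started.
- **Head:** It went over the shield with its underside about 205 mm up. It is now held still over the window with its underside about 51 mm above the deck, 11 mm above the glass. Yaw is within 0.001 rad of the measured stage yaw, and tilt is about 0.003 rad. The force reading is only about the head's own weight.
- **Battery and switch box:** Neither was touched, and both look in place in the last picture.

**Where the checks disagreed:** The two cameras put the window centre about 2.5–3.5 mm apart along the stage's x. The released scraper showed both cameras reading about 1.3 mm high in x where it stood. I settled on a compromise 2 mm towards -x, so the centring is good to about 2–3 mm in that direction. An earlier corner reading also suggested the head sat about 10 mm off in the grip. The later zoomed overlays did not show that, so I put it down to a bad reading.

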